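Clamp a staining jar on the shaker with the knob under its rail

TASK

Get the staining jar ready for shaking: take the round knob under the shaker's guide rail and slide the clamp jaw with it along the rail until its rubber cushion presses the jar snugly into the V stop - gently, the jar is glass. Keep that pressure on while you turn the knob counter-clockwise (seen from above) until the jaw is locked hand-tight, without forcing it; then let go, leaving the jar upright and the things around it alone.

Things in the scene. Friction and masses are not known exactly. Their poses are not given: they have to be found in the camera images.
- shaker: Compact white bench shaker, fixed; origin on the bench under its centre, x points to its back, y to its left as seen from the robot, z up. On top an aluminium platform 88 (x) by 150 (y) mm, top at z 125 mm. A steel guide rail, 18 mm wide and 6 mm thick, runs from it to the front (-x) to x -148 mm at y 0, its top also at z 125 mm; below the rail all is free down to the bench.
- platform: The shaker's platform with the slotted guide rail and the V stop; same origin and axes as the shaker.
- v_seat (a point): Point on the platform's top where the jar's centre stands when its foot touches both walls of the V stop. The V (two grey walls at 45 degrees, 18 mm high) stands at the platform's back and opens towards -x of the shaker.
- jaw: Aluminium jaw on top of the rail, sliding only along the shaker's x (about 1.5 N of friction while loose, 40 mm of travel); origin on the knob's axis at the rail's top, axes as the shaker's. Over the knob it is 16 mm wide and rises 14 mm above the rail; its cross plate, 46 mm wide and 19 mm high, starts 44 mm ahead (+x) of the knob's axis. Moving it in +x pushes the jar into the V.
- cushion: Springy rubber cushion on the front of the jaw's cross plate, 44 mm wide (y), 16 mm high; origin in its middle, its face 4 mm towards +x, which is 58 mm ahead of the knob's axis. It yields 1 mm for every 6 N and bottoms at 4 mm. Snug is 1 to 2 mm of give; half a millimetre of it is lost as the tightened knob is let go.
- knob: Black fluted clamp knob under the rail on the jaw's screw, turning about z; origin on its axis near the rail's underside. Round, 40 mm in diameter, 26 mm high, its top about 10 mm below the rail's underside: wider than the rail, so fingers straddling the rail can grip it. Each radian about +z (counter-clockwise from above) raises it 3 mm.
- knob_grip (a point): Point on the knob's axis at half its height, where to grip it, about 30 mm below the rail's top; moves with the jaw. The knob starts loose, about 0.3 to 0.9 rad short of its collar meeting the rail's underside, and turns with 0.3 N m; once the collar bears, the torque climbs steadily, about 0.03 N m for every 10 N of clamping (half of that if read at a standstill); 0.15 N m over the loose torque is hand-tight. It stays where it is left.
- jar: Glass staining jar, loose, on the platform 8 to 14 mm short of home in the V; foot 62 mm in diameter and 6 mm high, 86 mm high in all, body 52 mm; origin at the centre of its underside, z up.
- stain_bottle: Small dark dropper bottle with a white cap, 34 mm in diameter, 89 mm high, standing on the bench; origin at the centre of its underside.
- oil: Small brown dropper bottle with a black cap, 34 mm in diameter, 70 mm high, standing on the bench; origin at the centre of its underside.
- beaker: Small glass beaker, 46 mm in diameter, 58 mm high, standing on the bench; origin at the centre of its underside.
- timer: Small white bench timer, 66 mm wide, 63 mm high, standing on the bench; origin at the centre of its underside.
Not all that is in view belongs to the job. Leave any purple or turquoise look-alike of the jar alone.

How it is judged:
By the outcome, as a careful person would: the job done as asked, in the order asked, and still so for the second after the job is handed in, with the robot touching nothing.
It also fails if it takes over 64 s, if anything falls off the work surface, if the arm or the gripper's body presses on something with over 40 N, if the wrist force passes 120 N, or if a joint passes its speed limit or range.

ROBOT

A 6-joint arm with a two-finger parallel gripper is mounted at the origin on a cart in front of the work surface, level with it; the furniture and walls round the work are solid. World frame = base frame: x ahead of the robot, y to its left, z up, the work surface at z = 0. Lengths are in m, angles in rad, forces in N, time in s.
With the tool pointing down it reaches from about 0.35 to 0.875 m from the base axis. Payload 4.2 kg.
Tool frame: the origin (TCP) lies at the very end of the fingers, on their centre line; the grasp point (between the pads) lies 19 mm behind it; x points along the fingers, y is the direction in which the jaws open and shut, and the axes are right-handed (so a half turn about x gives the same grasp; the last joint's range is limited). The gripper opens to 87 mm and grips with 3 to 60 N. Pads are 19 mm wide; open, the fingers measure 117 mm over their backs; the gripper's body (75 mm by 190 mm) begins 51 mm behind the grasp point.
Start: joints at [1.483, 0.385, 0.008, 0, -1.194, -0.259], TCP at [0.212, 0.588, 0.223] pointing down, gripper open.
Joint ranges: [-3.14, 3.14], [-1.21, 2.06], [-1.07, 1.41], [-3.16, 2.05], [-2.99, -0.16], [-3.1, 3.1]. Speed limits (rad/s): [2.79, 2.79, 3.14, 3.14, 3.14, 3.14].

INTERFACE

Orientations are given as a rotation vector (axis times angle).
In Python, from cell import manip gives the robot as it stands. The module is installed in compiled form; this text tells all that it offers.
- The arm moves only by the tool step_arm, never from a script. Its argument "deltas" is text: rows parted by semicolons, each of 5 numbers parted by spaces: the finger opening in cm, from 0 to 8.7, then the shift along the tool's x, y, z in cm, then the turn about the tool's x in degrees. A call has 1 to 20 rows; each row is the pose to reach, as a shift and turn from the pose commanded when the call began, along the tool's axes at that moment; what a row does not reach only later rows make up. A row lasts 1/10 s, in which the tool goes at most 50 mm and 8.59 degrees, less where a joint would pass 70% of its speed; a pose out of reach is approached as far as the arm can. A call with a gripper value outside its range is refused whole. The fingers move at their own pace and stop on an object; "newtons" is the grip in N (left out, the last holds). Time passes only in rows, so rows that repeat a pose let the fingers close. It gives the time, the measured TCP pose, the force and the opening at its end, in the units of the state.
- manip.get_state(): the state, without advancing time (a new reading comes with each control period).
- manip.snapshot(name): name is "scene" or "top" or "wrist"; returns the picture (480x640x3 uint8, red, green, blue); there is no depth.
- manip.calibration(name): a dict with "fx", "fy", "cx", "cy" (pixels), "T" (4x4, takes a point from camera to world coordinates). Camera axes: x right, y down, z forward; pixel columns grow to the right and rows downward; lengths in m; the calibration is good to about 2 mm. The wrist camera is an equidistant fisheye: a pixel r from the principal point sees the ray r / f radians off the axis. A picture is of the moment at which its call begins: read the wrist's pose just before it. calibration takes no time and is no camera call; for the wrist camera it gives the pose at the moment of the call.
- manip.job_done(): hands the job in, once; it reports no verdict.
The state is a dict: "time": time; "qpos": joint angles; "qvel": joint speeds; "effort": joint torques, N m; "tool_pos": TCP position; "tool_rot": TCP orientation; "force": force on the tool from outside, world axes, zero at the start; "moment": the same for the moment, N m; "opening": opening from 0.0 (shut) to 1.0 (fully open).
Only numpy, scipy, OpenCV 4.12 (cv2) and the standard library are available. Lean on these libraries where they do the work, as an engineer would, in place of code of your own. Each camera call takes 0.05 s, during which the arm holds its last target.

## Working session

There is one attempt and no reset: what is moved stays moved. The work goes in short steps, Python scripts to look and compute and a tool call to move; the robot and the scene stay as the last step left them, time stands still between calls to the robot, and variables do not carry over. Pictures are saved under pics/ and viewed, and the job is handed in when it is done.

Besides the shell and the picture viewer there is one more tool, called after ">>>" as a command line: name --argument value ..., lists and objects as JSON in quotes. step_arm: Moves the arm, as the interface text tells. Its arguments: {"type":"object","properties":{"deltas":{"type":"string"},"newtons":{"type":"number"}},"required":["deltas"]}

```bash
ls; mkdir -p pics; python3 - <<'E'
from cell import manip
import cv2,numpy as np
print(manip.get_state())
for n in ("scene","top","wrist"):
    c=manip.calibration(n); print(n,c)
    cv2.imwrite(f"pics/{n}0.png",manip.snapshot(n)[:,:,::-1])
E
```

```text
pics
{'time': 0.0, 'qpos': array([ 1.48257327e+00,  3.85562901e-01,  6.61228732e-03, -4.87741013e-04,
       -1.19397589e+00, -2.58597541e-01]), 'qvel': array([ 0.0010339 , -0.00079302,  0.00301521, -0.00011708, -0.00082451,
       -0.00024768]), 'effort': array([-1.07791613e-03, -3.90663207e+01,  1.87405837e+01,  4.21981841e+00,
        1.09111119e-02, -1.96077981e-04]), 'tool_pos': array([0.21222606, 0.58722594, 0.22145213]), 'tool_rot': array([-2.03343575,  0.35866474,  2.03399413]), 'force': array([ 0.37117147,  0.33863876, -0.786975  ]), 'moment': array([ 0.04160924, -0.00262401, -0.03358342]), 'opening': 1.0005058799811084}
scene {'fx': 521.8953960293546, 'fy': 521.8953960293546, 'cx': 327.4126687073197, 'cy': 245.33086285342355, 'T': array([[ 0.45850196, -0.52209826,  0.71915879, -0.29575229],
       [-0.88844733, -0.2883323 ,  0.35710758, -0.44067621],
       [ 0.02091146, -0.80266923, -0.59605773,  0.80294113],
       [ 0.        ,  0.        ,  0.        ,  1.        ]])}
top {'fx': 586.37582546042, 'fy': 586.37582546042, 'cx': 321.5144480625682, 'cy': 245.92535751720632, 'T': array([[-0.0209259 , -0.99270185,  0.1187651 ,  0.35835361],
       [-0.99976195,  0.02004337, -0.00862065, -0.02431805],
       [ 0.00617728, -0.11891722, -0.99288496,  1.40421909],
       [ 0.        ,  0.        ,  0.        ,  1.        ]])}
wrist {'fx': 371.64829954431775, 'fy': 371.64829954431775, 'cx': 324.423750216932, 'cy': 235.3907761083256, 'T': array([[-3.40007887e-01, -9.05302251e-01, -2.54602575e-01,
         2.80798806e-01],
       [-9.40422054e-01,  3.27597347e-01,  9.10293225e-02,
         5.63028786e-01],
       [ 9.98077743e-04,  2.70384565e-01, -9.62751884e-01,
         3.82808218e-01],
       [ 0.00000000e+00,  0.00000000e+00,  0.00000000e+00,
         1.00000000e+00]])}
```

View pics/scene0.png

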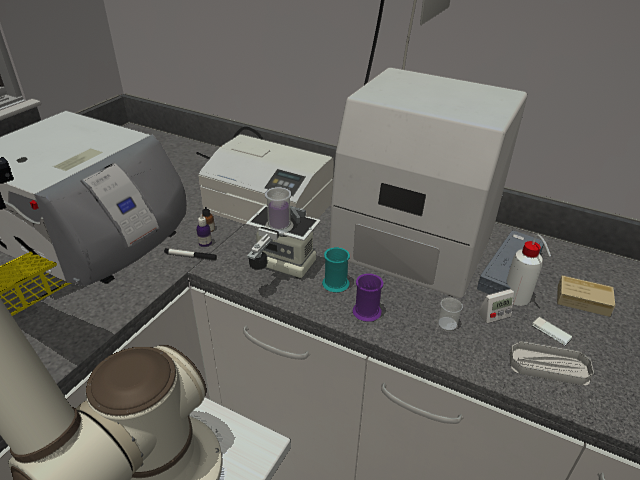

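View pics/top0.png

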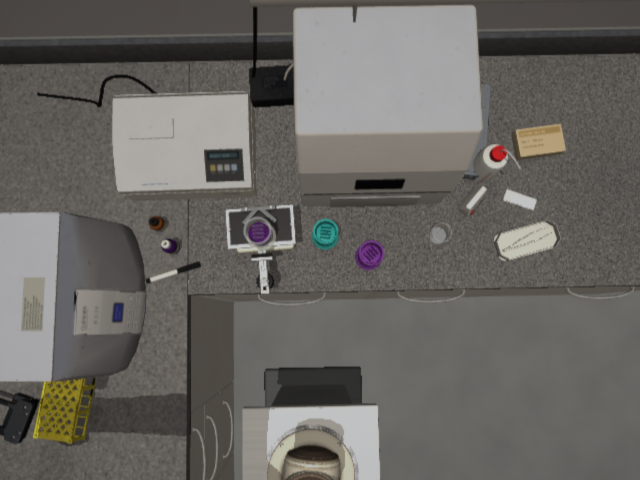

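View pics/wrist0.png

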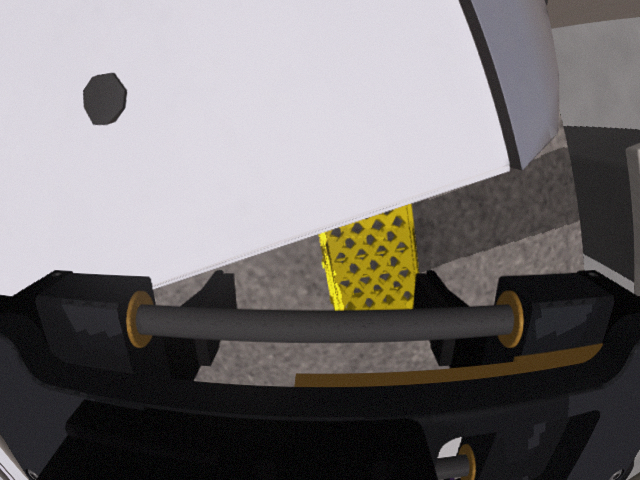

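```bash
python3 - <<'E'
import cv2
t=cv2.imread("pics/top0.png"); s=cv2.imread("pics/scene0.png")
cv2.imwrite("pics/topc.png",cv2.resize(t[195:300,215:345],None,fx=6,fy=5.7,interpolation=cv2.INTER_CUBIC)[:600])
cv2.imwrite("pics/scenec.png",cv2.resize(s[180:290,235:365],None,fx=6,fy=5.45,interpolation=cv2.INTER_CUBIC)[:600])
E
```

```text
(no output)
```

View pics/topc.png

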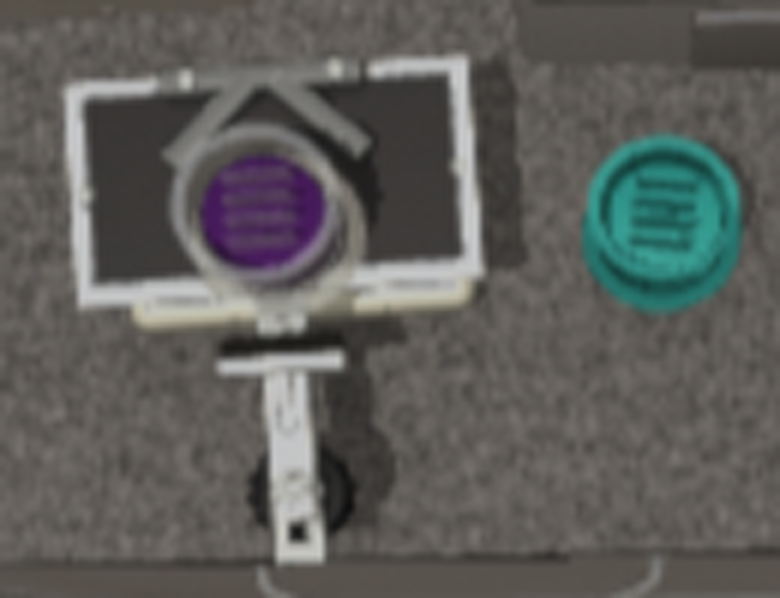

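View pics/scenec.png

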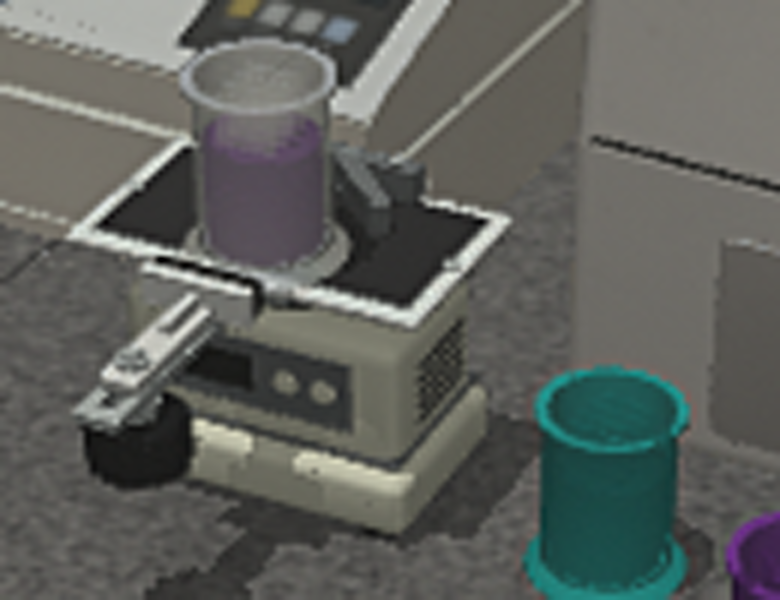

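```bash
cat > h.py <<'E'
import numpy as np
from cell import manip
def ray(n,uv,z,c=None):
    c=c or manip.calibration(n)
    T=c["T"]; x=(uv[0]-c["cx"])/c["fx"]; y=(uv[1]-c["cy"])/c["fy"]
    if n=="wrist":
        r=np.hypot(x,y); d=np.array([x/r*np.sin(r),y/r*np.sin(r),np.cos(r)])
    else: d=np.array([x,y,1.])
    d=T[:3,:3]@d; o=T[:3,3]
    return o+d*(z-o[2])/d[2]
def proj(n,P,c=None):
    c=c or manip.calibration(n); T=c["T"]; q=T[:3,:3].T@(np.array(P)-T[:3,3])
    if n=="wrist":
        th=np.arctan2(np.hypot(q[0],q[1]),q[2]); k=th/np.hypot(q[0],q[1]); x,y=q[0]*k,q[1]*k
    else: x,y=q[0]/q[2],q[1]/q[2]
    return np.array([c["cx"]+c["fx"]*x,c["cy"]+c["fy"]*y])
E
python3 - <<'E'
from h import *
f=lambda p:(215+p[0]/6-.4,195+p[1]/5.7-.4)
g=lambda p:(235+p[0]/6-.4,180+p[1]/5.45-.4)
for nm,p,z in [("BL",(68,85),.125),("BR",(467,58),.125),("FR",(482,275),.125),("FL",(82,303),.125),("railend L",(276,563),.125),("railendR",(325,561),.125),("plateL",(217,366),.144),("plateR",(345,360),.144)]:
    print(nm,ray("top",f(p),z).round(4))
for nm,p in [("FL",(70,235)),("FR",(413,325)),("BR",(510,218))]:
    print("scene",nm,ray("scene",g(p),.125).round(4))
E
```

```text
BL [0.5967 0.1742 0.125 ]
BR [0.6045 0.0271 0.125 ]
FR [0.5194 0.0228 0.125 ]
FL [0.5115 0.1692 0.125 ]
railend L [0.4101 0.0992 0.125 ]
railendR [0.4105 0.0814 0.125 ]
plateL [0.4842 0.1179 0.144 ]
plateR [0.4855 0.0719 0.144 ]
scene FL [0.5094 0.1691 0.125 ]
scene FR [0.5167 0.0223 0.125 ]
scene BR [0.6029 0.0276 0.125 ]
```

```bash
python3 - <<'E'
from h import *
from scipy.spatial.transform import Rotation as Ro
s=manip.get_state(); R=Ro.from_rotvec(s["tool_rot"]).as_matrix(); print(R.round(3)); p=s["tool_pos"]
print("tcp px",proj("top",p),proj("top",[p[0],p[1],.3]))
yaw=0.054
k=np.array([.438,.0924,.25])
print("delta tool",R.T@(k-p)*100)
print("angle tool y", np.degrees(np.arctan2(R[1,1],R[0,1])))
for uv in [(60,213),(120,225),(145,290),(125,372),(60,380)]: print(ray("top",uv,.25).round(3))
for uv in [(68,112),(152,145),(185,190)]: print("scene",[ray("scene",uv,z).round(3) for z in (.2,.3)])
E
```

```text
[[-0.    -0.34  -0.94 ]
 [-0.002 -0.94   0.34 ]
 [-1.     0.002 -0.   ]]
tcp px [  7.92867878 397.63034465] [-14.50774557 403.52833899]
delta tool [ -2.75827499  38.87785934 -38.05800154]
angle tool y -109.87685101803646
[0.573 0.485 0.25 ]
[0.546 0.365 0.25 ]
[0.416 0.314 0.25 ]
[0.259 0.35  0.25 ]
[0.247 0.474 0.25 ]
scene [array([0.643, 0.87 , 0.2  ]), array([0.487, 0.652, 0.3  ])]
scene [array([0.598, 0.515, 0.2  ]), array([0.45 , 0.356, 0.3  ])]
scene [array([0.462, 0.295, 0.2  ]), array([0.336, 0.173, 0.3  ])]
```

>>> step_arm --deltas "8.7 -3.5 0 0 0; 8.7 -7 0 0 0; 8.7 -10 0 0 0; 8.7 -10 2.3 -2.2 7; 8.7 -10 4.6 -4.5 14; 8.7 -10 6.9 -6.7 21; 8.7 -10 9.2 -9 28; 8.7 -10 11.4 -11.2 35; 8.7 -10 13.7 -13.5 42; 8.7 -10 16 -15.7 49; 8.7 -10 18.3 -17.9 56; 8.7 -10 20.6 -20.2 63; 8.7 -10 22.9 -22.4 70; 8.7 -10 25.2 -24.7 77; 8.7 -10 27.5 -26.9 84; 8.7 -10 29.8 -29.2 91; 8.7 -10 32 -31.4 98; 8.7 -10 34.3 -33.6 105; 8.7 -10 36.6 -35.9 112; 8.7 -10 38.9 -38.1 119"

```text
time: 2.15
tool_pos: [0.4387, 0.0911, 0.3224]
tool_rot: [-0.558, 1.498, 0.558]
force: [0.0, 0.7, -0.3]
opening: 1.001
```

>>> step_arm --deltas "6.5 0 0 0 8; 6.5 0 0 0 16; 6.5 0 0 0 24; 6.5 0 0 0 32; 6.5 0 0 0 40; 6.5 0 0 0 48; 6.5 0 0 0 56; 6.5 0 0 0 64; 6.5 0 0 0 70; 6.5 0 0 0 73; 6.5 0 0 0 73; 6.5 0 0 0 73"

```text
time: 3.35
tool_pos: [0.4384, 0.0924, 0.3224]
tool_rot: [0.435, 1.527, -0.435]
force: [0.6, -0.2, 0.4]
opening: 0.749
```

```bash
cat > look.py <<'E'
import sys,cv2
from h import *
from scipy.spatial.transform import Rotation as Ro
tag=sys.argv[1]
s=manip.get_state()
print({k:np.round(s[k],4) for k in("time","tool_pos","force","moment","opening","qpos")})
R=Ro.from_rotvec(s["tool_rot"]).as_matrix(); print("yaw y",np.degrees(np.arctan2(R[1,1],R[0,1])),"toolx",R[:,0].round(4))
import pickle
for n in sys.argv[2:]:
    c=manip.calibration(n); im=manip.snapshot(n); pickle.dump(c,open(f"pics/{n}{tag}.pkl","wb")); cv2.imwrite(f"pics/{n}{tag}.png",im[:,:,::-1])
E
python3 look.py 1 wrist scene
```

```text
{'time': np.float64(3.35), 'tool_pos': array([0.4384, 0.0924, 0.3224]), 'force': array([ 0.564 , -0.1648,  0.3997]), 'moment': array([ 3.260e-02, -2.217e-01, -1.000e-04]), 'opening': np.float64(0.7489), 'qpos': array([ 5.7240e-01,  1.4200e-02, -2.1680e-01, -1.0000e-04, -1.3401e+00,
       -2.6982e+00])}
yaw y 58.19571218353146 toolx [-3.e-04 -1.e-04 -1.e+00]
```

View pics/wrist1.png

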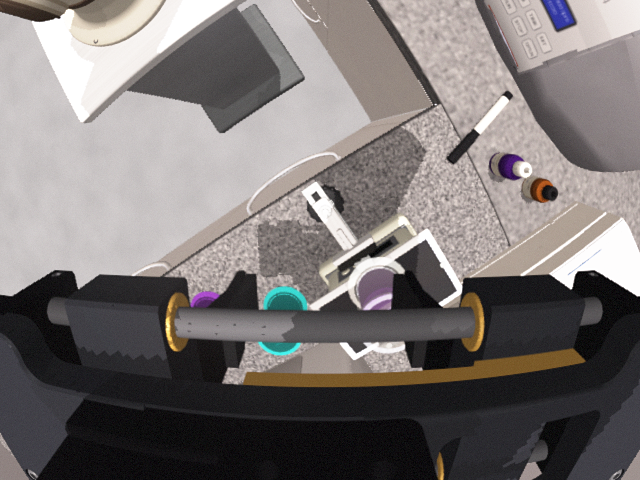

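```bash
python3 - <<'E'
import cv2
t=cv2.imread("pics/wrist1.png")
cv2.imwrite("pics/w1c.png",cv2.resize(t[170:300,280:440],None,fx=5,fy=4.6,interpolation=cv2.INTER_CUBIC))
E
```

```text
(no output)
```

View pics/w1c.png

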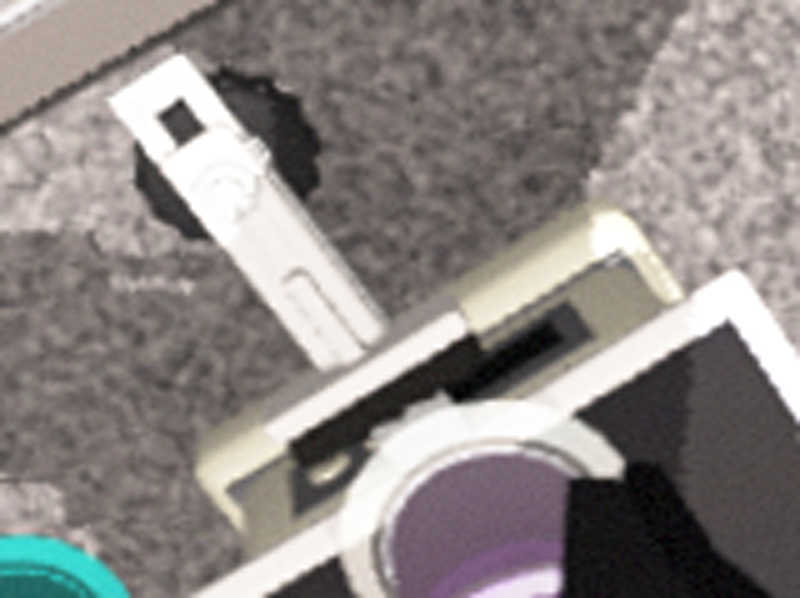

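```bash
cat > ov.py <<'E'
import sys,cv2,pickle
from h import *
def ov(n,tag,cx,cy,yaw,xk,xj,box,sc,out):
    c=pickle.load(open(f"pics/{n}{tag}.pkl","rb")); im=cv2.imread(f"pics/{n}{tag}.png")
    x0,y0,x1,y1=box; im=cv2.resize(im[y0:y1,x0:x1],None,fx=sc,fy=sc,interpolation=cv2.INTER_CUBIC)
    C,S=np.cos(yaw),np.sin(yaw)
    W=lambda p:np.array([cx+C*p[0]-S*p[1],cy+S*p[0]+C*p[1],p[2]])
    def pl(pts,col,cl=True):
        q=np.array([(proj(n,W(p),c)-[x0,y0]+.5)*sc for p in pts]).round().astype(np.int32); cv2.polylines(im,[q],cl,col,1)
    rect=lambda a,b,c_,d,z:[(a,b,z),(c_,b,z),(c_,d,z),(a,d,z)]
    circ=lambda x,r,z:[(x+r*np.cos(t),r*np.sin(t),z) for t in np.linspace(0,2*np.pi,48)[:-1]]
    pl(rect(-.044,-.075,.044,.075,.125),(0,255,0)); pl(rect(-.148,-.009,-.044,.009,.125),(0,255,0))
    pl(circ(xk,.020,.109),(0,0,255)); pl(circ(xk,.020,.083),(0,0,180))
    pl(rect(xk+.044,-.023,xk+.050,.023,.144),(255,0,0)); pl(rect(xk+.050,-.022,xk+.058,.022,.142),(255,255,0))
    pl(circ(xj,.031,.131),(255,0,255)); pl(circ(xj,.031,.125),(255,0,255)); pl(circ(xj,.026,.211),(0,255,255))
    cv2.imwrite(out,im)
E
python3 - <<'E'
from ov import ov
ov("wrist","1",.558,.0983,.053,-.120,-.008,(280,170,440,300),5,"pics/o1.png")
ov("scene","1",.558,.0983,.053,-.120,-.008,(235,180,355,290),6,"pics/o2.png")
E
```

```text
(no output)
```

View pics/o1.png

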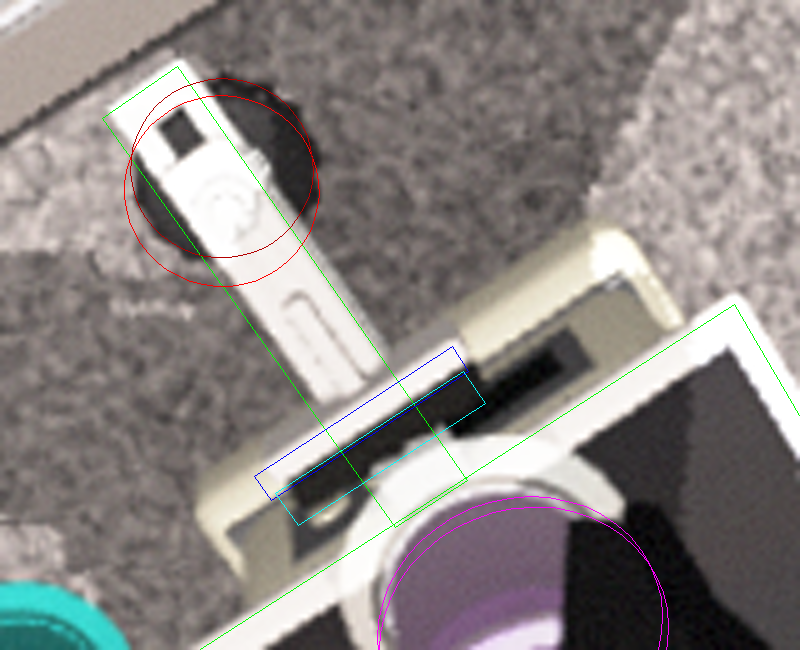

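View pics/o2.png

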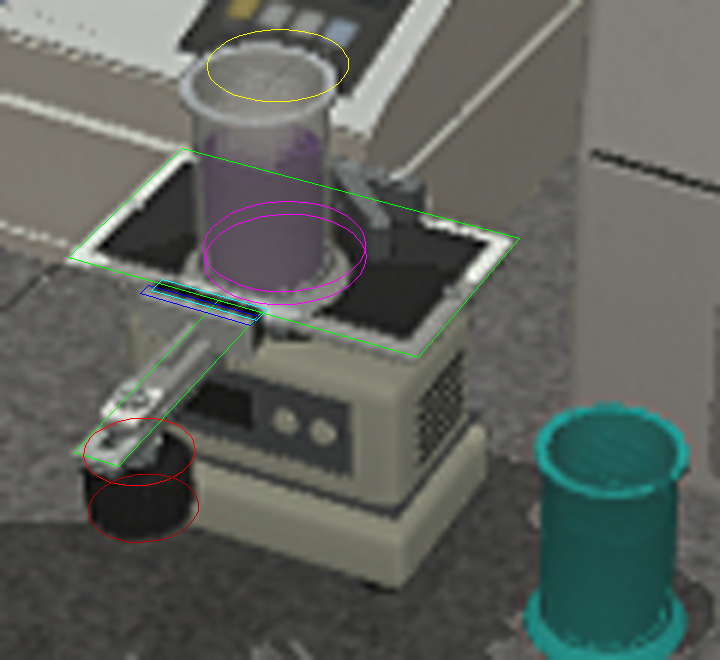

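>>> step_arm --deltas "6.5 3 0 0 0; 6.5 7 0 0 0; 6.5 11 0 0 0; 6.5 14 0 0 0; 6.5 16 0 0 0; 6.5 17 0 0 0; 6.5 17 0 0 0"

```text
time: 4.15
tool_pos: [0.438, 0.0921, 0.1516]
tool_rot: [0.434, 1.528, -0.437]
force: [0.5, -0.1, -0.2]
opening: 0.743
```

```bash
python3 look.py 2 wrist scene; python3 - <<'E'
from ov import ov
ov("wrist","2",.558,.0983,.053,-.120,-.0205,(200,30,480,240),2.8,"pics/o3.png")
ov("scene","2",.558,.0983,.053,-.120,-.0205,(225,160,355,290),4.6,"pics/o4.png")
E
```

```text
{'time': np.float64(4.15), 'tool_pos': array([0.438 , 0.0921, 0.1516]), 'force': array([ 0.4555, -0.06  , -0.1698]), 'moment': array([ 0.0396, -0.1164,  0.0203]), 'opening': np.float64(0.7426), 'qpos': array([ 0.5724,  0.1551, -0.511 , -0.    , -0.9074, -2.6991])}
yaw y 58.14621238780143 toolx [-0.0023 -0.0015 -1.    ]
```

View pics/o3.png

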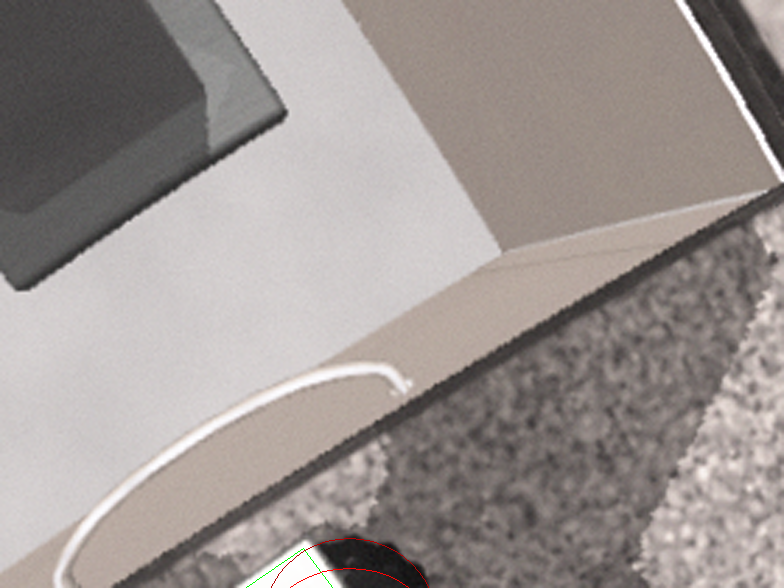

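View pics/o4.png

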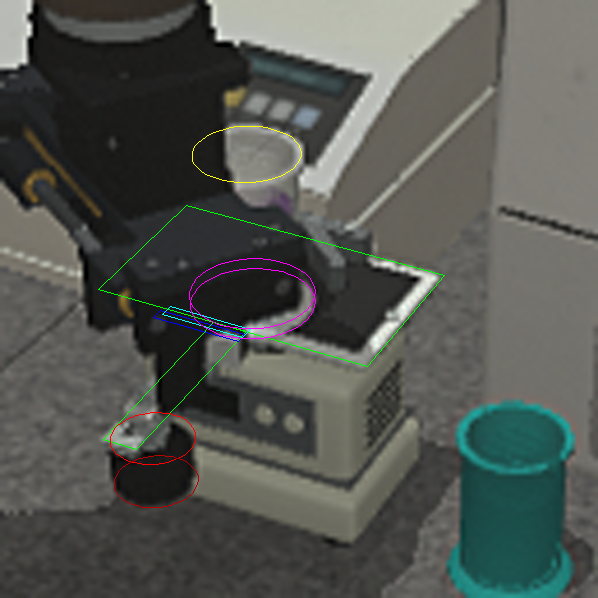

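View pics/wrist2.png

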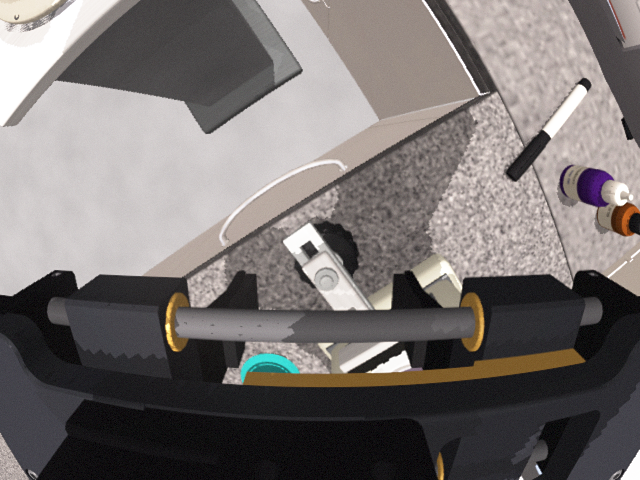

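>>> step_arm --deltas "6.5 1.5 0 0 0; 6.5 3 0 0 0; 6.5 4.5 0 0 0; 6.5 6 0 0 0; 6.5 6.8 0 0 0; 6.5 7.4 0 0 0; 6.5 7.4 0 0 0"

```text
time: 4.95
tool_pos: [0.4387, 0.0925, 0.0786]
tool_rot: [0.436, 1.526, -0.436]
force: [-0.2, -0.2, -0.7]
opening: 0.749
```

```bash
python3 look.py 3 wrist scene; python3 - <<'E'
from ov import ov
ov("scene","3",.558,.0983,.053,-.120,-.0205,(225,160,355,290),4.6,"pics/o5.png")
E
```

```text
{'time': np.float64(4.95), 'tool_pos': array([0.4387, 0.0925, 0.0786]), 'force': array([-0.2336, -0.226 , -0.6803]), 'moment': array([ 0.0045, -0.1822, -0.0231]), 'opening': np.float64(0.7495), 'qpos': array([ 5.7240e-01,  2.6060e-01, -6.0540e-01,  1.0000e-04, -7.0470e-01,
       -2.6994e+00])}
yaw y 58.13533173784546 toolx [ 1.e-04 -0.e+00 -1.e+00]
```

View pics/wrist3.png

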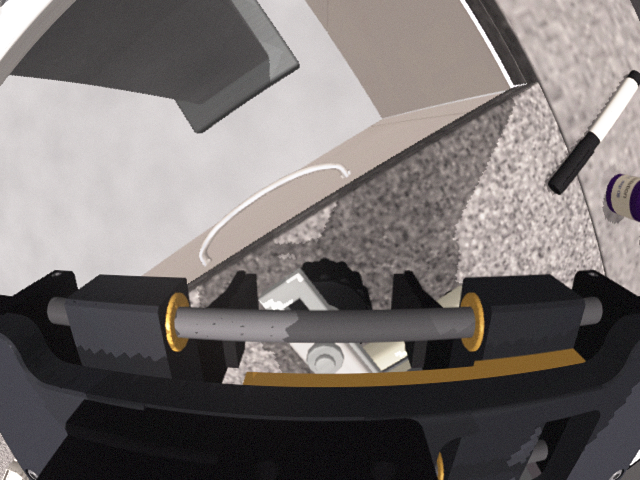

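View pics/o5.png

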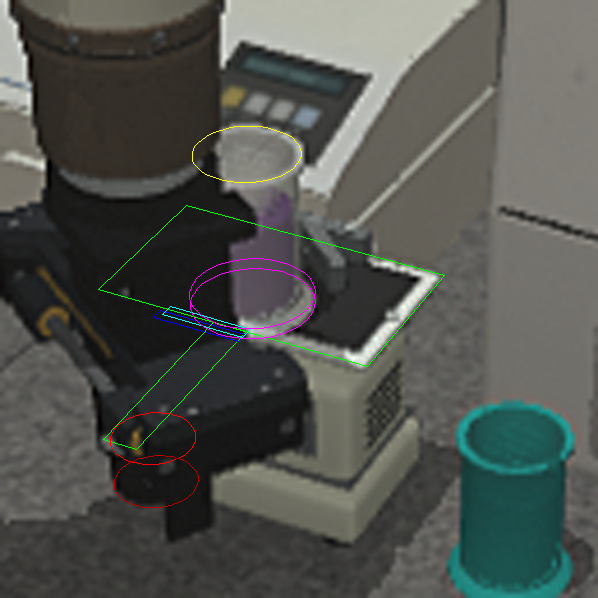

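>>> step_arm --deltas "4.5 0 0 0 0; 4.5 0 0 0 0; 4.5 0 0 0 0; 3 0 0 0 0; 3 0 0 0 0; 3 0 0 0 0; 3 0 0 0 0; 3 0 0 0 0" --newtons 15

```text
time: 5.85
tool_pos: [0.4386, 0.0926, 0.0786]
tool_rot: [0.436, 1.526, -0.436]
force: [-1.2, 0.9, 0.6]
opening: 0.457
```

```bash
python3 look.py 4
```

```text
{'time': np.float64(5.85), 'tool_pos': array([0.4386, 0.0926, 0.0786]), 'force': array([-1.2303,  0.9494,  0.5677]), 'moment': array([ 0.2992, -0.1084, -0.0336]), 'opening': np.float64(0.4567), 'qpos': array([ 0.5725,  0.2605, -0.6056, -0.    , -0.7042, -2.6994])}
yaw y 58.13522782390429 toolx [ 3.e-04  2.e-04 -1.e+00]
```

>>> step_arm --deltas "3 0 0 0 0; 3 0 0 0 0; 3 0 0.114 0.164 0; 3 0 0.229 0.328 0; 3 0 0.343 0.492 0; 3 0 0.458 0.656 0; 3 0 0.458 0.656 0" --newtons 40

```text
time: 6.55
tool_pos: [0.447, 0.093, 0.0786]
tool_rot: [0.436, 1.526, -0.435]
force: [-1.0, 2.1, 0.7]
opening: 0.447
```

```bash
python3 look.py 5
```

```text
{'time': np.float64(6.55), 'tool_pos': array([0.447 , 0.093 , 0.0786]), 'force': array([-1.0452,  2.1153,  0.6752]), 'moment': array([0.5785, 0.0042, 0.0282]), 'opening': np.float64(0.4467), 'qpos': array([ 5.629e-01,  2.728e-01, -5.869e-01,  2.000e-04, -7.104e-01,
       -2.690e+00])}
yaw y 58.13231913560251 toolx [ 6.e-04  2.e-04 -1.e+00]
```

>>> step_arm --deltas "3 0 0.057 0.082 0; 3 0 0.114 0.164 0; 3 0 0.172 0.246 0; 3 0 0.229 0.328 0; 3 0 0.286 0.41 0; 3 0 0.343 0.492 0; 3 0 0.4 0.574 0; 3 0 0.4 0.574 0"

```text
time: 7.35
tool_pos: [0.4537, 0.0933, 0.0786]
tool_rot: [0.436, 1.526, -0.436]
force: [-1.3, 4.4, 0.9]
opening: 0.447
```

```bash
python3 look.py 6 scene; python3 - <<'E'
from ov import ov
ov("scene","6",.558,.0983,.053,-.105,-.016,(225,160,355,290),4.6,"pics/o6.png")
E
```

```text
{'time': np.float64(7.35), 'tool_pos': array([0.4537, 0.0933, 0.0786]), 'force': array([-1.325 ,  4.3617,  0.9349]), 'moment': array([1.0841, 0.5141, 0.0369]), 'opening': np.float64(0.4468), 'qpos': array([ 0.5551,  0.2827, -0.5714,  0.    , -0.7163, -2.6822])}
yaw y 58.12905302446245 toolx [ 3.e-04  1.e-04 -1.e+00]
```

View pics/o6.png

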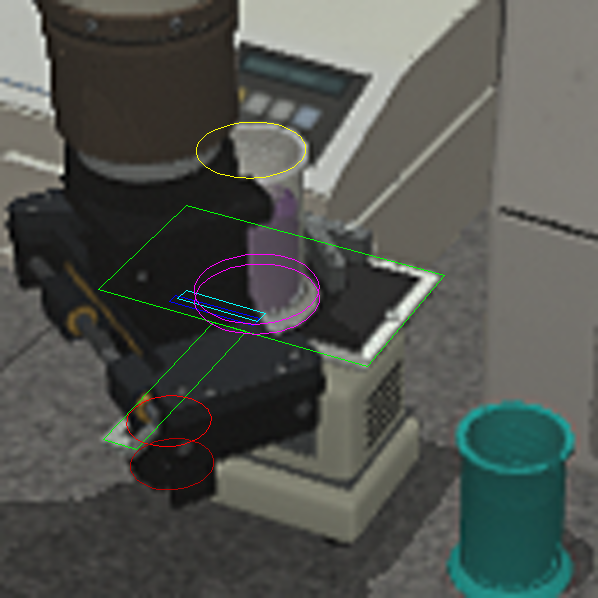

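>>> step_arm --deltas "3 0 0.064 0.078 0; 3 0 0.127 0.157 0; 3 0 0.19 0.235 0; 3 0 0.254 0.313 0; 3 0 0.254 0.313 0"

```text
time: 7.9
tool_pos: [0.4576, 0.0936, 0.0786]
tool_rot: [0.436, 1.526, -0.436]
force: [-1.8, 3.2, 3.1]
opening: 0.447
```

```bash
python3 look.py 7 
```

```text
{'time': np.float64(7.9), 'tool_pos': array([0.4576, 0.0936, 0.0786]), 'force': array([-1.7717,  3.1548,  3.0568]), 'moment': array([ 0.7493,  0.426 , -0.007 ]), 'opening': np.float64(0.4472), 'qpos': array([ 5.5110e-01,  2.8860e-01, -5.6230e-01,  3.0000e-04, -7.1990e-01,
       -2.6784e+00])}
yaw y 58.12826511964116 toolx [ 0.e+00 -2.e-04 -1.e+00]
```

>>> step_arm --deltas "3 0 0.031 0.04 0; 3 0 0.062 0.079 0; 3 0 0.062 0.079 0"

```text
time: 8.2
tool_pos: [0.4584, 0.0937, 0.0785]
tool_rot: [0.436, 1.527, -0.436]
force: [-3.3, 1.1, 2.7]
opening: 0.451
```

>>> step_arm --deltas "3 0 0.031 0.04 0; 3 0 0.062 0.079 0; 3 0 0.062 0.079 0"

```text
time: 8.5
tool_pos: [0.4595, 0.0938, 0.0785]
tool_rot: [0.436, 1.527, -0.436]
force: [-2.6, 2.1, 2.7]
opening: 0.448
```

```bash
python3 look.py 8 scene; python3 - <<'E'
from ov import ov
ov("scene","8",.558,.0983,.053,-.099,-.010,(225,160,355,290),4.6,"pics/o8.png")
E
```

```text
{'time': np.float64(8.5), 'tool_pos': array([0.4595, 0.0938, 0.0785]), 'force': array([-2.6376,  2.1369,  2.6847]), 'moment': array([ 0.2544,  0.4978, -0.0314]), 'opening': np.float64(0.4478), 'qpos': array([ 5.4920e-01,  2.9150e-01, -5.5790e-01,  3.0000e-04, -7.2180e-01,
       -2.6765e+00])}
yaw y 58.127128672364925 toolx [-2.e-04 -3.e-04 -1.e+00]
```

View pics/o8.png

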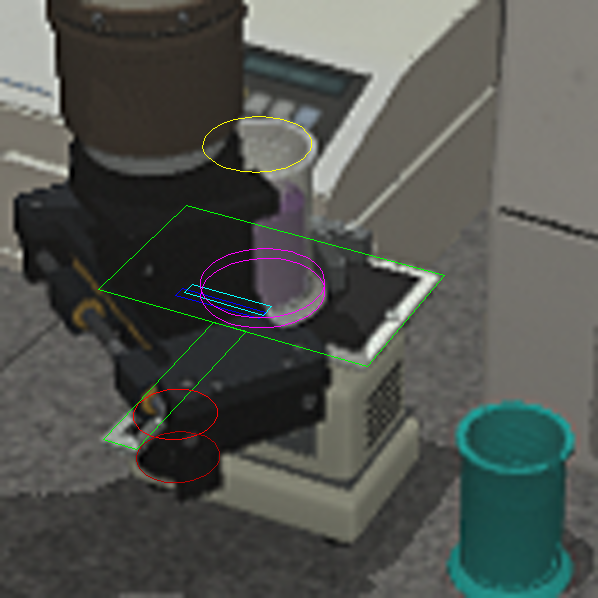

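>>> step_arm --deltas "3 0 0.031 0.04 0; 3 0 0.062 0.079 0; 3 0 0.062 0.079 0"

```text
time: 8.85
tool_pos: [0.4604, 0.0939, 0.0785]
tool_rot: [0.436, 1.527, -0.436]
force: [-3.0, -0.2, 2.4]
opening: 0.446
```

>>> step_arm --deltas "3 0 0.03 0.041 0; 3 0 0.06 0.08 0; 3 0 0.06 0.08 0"

```text
time: 9.15
tool_pos: [0.4614, 0.0939, 0.0785]
tool_rot: [0.436, 1.527, -0.436]
force: [-1.7, -1.5, 2.3]
opening: 0.457
```

>>> step_arm --deltas "3 0 0.028 0.041 0; 3 0 0.056 0.083 0; 3 0 0.056 0.083 0"

```text
time: 9.45
tool_pos: [0.4622, 0.094, 0.0785]
tool_rot: [0.435, 1.527, -0.436]
force: [-4.0, -0.6, 4.8]
opening: 0.448
```

>>> step_arm --deltas "3 0 0.028 0.041 0; 3 0 0.056 0.083 0; 3 0 0.056 0.083 0"

```text
time: 9.75
tool_pos: [0.4628, 0.094, 0.0785]
tool_rot: [0.435, 1.528, -0.437]
force: [-5.1, -0.4, 4.8]
opening: 0.447
```

>>> step_arm --deltas "3 0 0.028 0.041 0; 3 0 0.028 0.041 0; 3 0 0.028 0.041 0"

```text
time: 10.05
tool_pos: [0.463, 0.094, 0.0784]
tool_rot: [0.435, 1.528, -0.437]
force: [-5.6, 0.8, 7.1]
opening: 0.449
```

```bash
python3 look.py 9 scene; python3 - <<'E'
from ov import ov
ov("scene","9",.558,.0983,.053,-.095,-.006,(225,160,355,290),4.6,"pics/o9.png")
E
```

```text
{'time': np.float64(10.05), 'tool_pos': array([0.463 , 0.094 , 0.0784]), 'force': array([-5.6422,  0.8365,  7.1437]), 'moment': array([-0.0247,  1.3889, -0.0265]), 'opening': np.float64(0.4491), 'qpos': array([ 5.4500e-01,  2.9760e-01, -5.4810e-01, -7.0000e-04, -7.2700e-01,
       -2.6717e+00])}
yaw y 58.116350147958556 toolx [-1.9e-03 -6.0e-04 -1.0e+00]
```

View pics/o9.png

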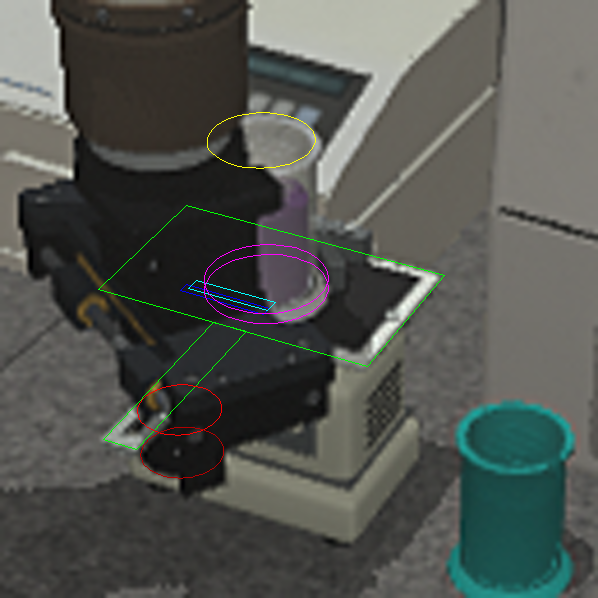

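>>> step_arm --deltas "3 0 0.028 0.041 0; 3 0 0.028 0.041 0; 3 0 0.028 0.041 0"

```text
time: 10.4
tool_pos: [0.4633, 0.0939, 0.0784]
tool_rot: [0.435, 1.529, -0.437]
force: [-6.5, 0.2, 7.0]
opening: 0.446
```

>>> step_arm --deltas "3 0 0.028 0.041 0; 3 0 0.028 0.041 0; 3 0 0.028 0.041 0"

```text
time: 10.7
tool_pos: [0.4635, 0.0939, 0.0784]
tool_rot: [0.435, 1.529, -0.438]
force: [-7.1, 0.4, 6.8]
opening: 0.45
```

>>> step_arm --deltas "3 0 0.028 0.041 0; 3 0 0.056 0.083 0; 3 0 0.056 0.083 0; 3 0 0.056 0.083 0"

```text
time: 11.1
tool_pos: [0.4639, 0.0939, 0.0784]
tool_rot: [0.435, 1.53, -0.438]
force: [-8.9, 1.2, 7.6]
opening: 0.449
```

>>> step_arm --deltas "3 0 0.028 0.041 0; 3 0 0.056 0.083 0; 3 0 0.056 0.083 0; 3 0 0.056 0.083 0"

```text
time: 11.5
tool_pos: [0.4644, 0.0939, 0.0783]
tool_rot: [0.435, 1.531, -0.439]
force: [-10.5, 1.7, 9.7]
opening: 0.448
```

```bash
python3 look.py 10 wrist
```

```text
{'time': np.float64(11.5), 'tool_pos': array([0.4644, 0.0939, 0.0783]), 'force': array([-10.5304,   1.6887,   9.727 ]), 'moment': array([0.5959, 2.7888, 0.0462]), 'opening': np.float64(0.4483), 'qpos': array([ 5.4240e-01,  3.0110e-01, -5.4230e-01, -2.4000e-03, -7.3240e-01,
       -2.6684e+00])}
yaw y 58.08963913063263 toolx [-0.0052 -0.0013 -1.    ]
```

View pics/wrist10.png

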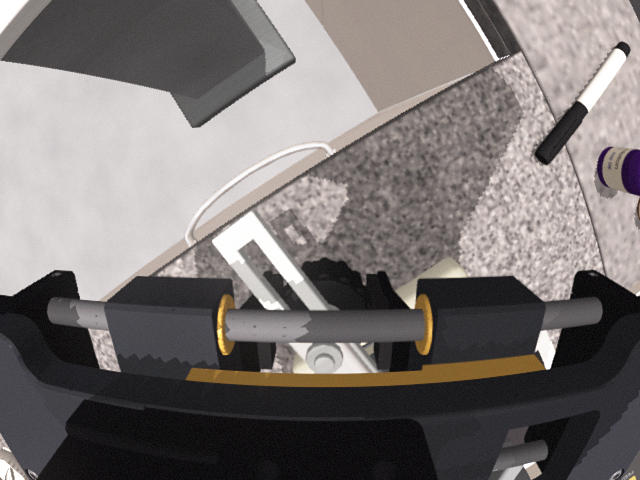

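>>> step_arm --deltas "3 -0.05 0.028 0.041 0; 3 -0.1 0.056 0.083 0; 3 -0.1 0.056 0.083 0; 3 -0.1 0.056 0.083 0"

```text
time: 11.95
tool_pos: [0.4644, 0.0938, 0.0784]
tool_rot: [0.435, 1.533, -0.44]
force: [-11.3, 3.0, 6.1]
opening: 0.451
```

```bash
python3 look.py 11
```

```text
{'time': np.float64(11.95), 'tool_pos': array([0.4644, 0.0938, 0.0784]), 'force': array([-11.2907,   3.0266,   6.0568]), 'moment': array([0.9726, 2.9358, 0.0119]), 'opening': np.float64(0.4511), 'qpos': array([ 0.5417,  0.3019, -0.5402, -0.0037, -0.7358, -2.6673])}
yaw y 58.05312349004129 toolx [-0.0073 -0.0015 -1.    ]
```

>>> step_arm --deltas "3 0 0.028 0.041 0; 3 0 0.056 0.083 0; 3 -0.05 0.084 0.124 0; 3 -0.05 0.084 0.124 0; 3 -0.05 0.084 0.124 0"

```text
time: 12.45
tool_pos: [0.4648, 0.0937, 0.0785]
tool_rot: [0.434, 1.535, -0.441]
force: [-13.5, 4.7, 5.3]
opening: 0.451
```

```bash
python3 look.py 12
```

```text
{'time': np.float64(12.45), 'tool_pos': array([0.4648, 0.0937, 0.0785]), 'force': array([-13.5455,   4.657 ,   5.2814]), 'moment': array([1.3141, 3.4174, 0.0711]), 'opening': np.float64(0.4511), 'qpos': array([ 0.5405,  0.3034, -0.5371, -0.0048, -0.7392, -2.6657])}
yaw y 58.031512882465826 toolx [-0.0094 -0.0018 -1.    ]
```

>>> step_arm --deltas "3 -0.01 0.02 -0.013 -2; 3 -0.02 0.042 -0.026 -4; 3 -0.03 0.042 -0.026 -6; 3 -0.04 0.042 -0.026 -8; 3 -0.05 0.042 -0.026 -10"

```text
time: 12.95
tool_pos: [0.4648, 0.0939, 0.0789]
tool_rot: [0.298, 1.559, -0.304]
force: [-11.4, 3.4, 5.2]
opening: 0.451
```

```bash
python3 look.py 13
```

```text
{'time': np.float64(12.95), 'tool_pos': array([0.4648, 0.0939, 0.0789]), 'force': array([-11.432 ,   3.3805,   5.1522]), 'moment': array([ 0.8698,  3.1634, -0.3268]), 'opening': np.float64(0.4506), 'qpos': array([ 0.5408,  0.3028, -0.5365, -0.0047, -0.7408, -2.4919])}
yaw y 68.01486111354545 toolx [-0.0096 -0.0021 -1.    ]
```

>>> step_arm --deltas "3 -0.01 0.03 0.063 -2; 3 -0.02 0.03 0.063 -4; 3 -0.03 0.03 0.063 -6; 3 -0.04 0.03 0.063 -8; 3 -0.05 0.03 0.063 -10"

```text
time: 13.45
tool_pos: [0.4651, 0.0939, 0.0795]
tool_rot: [0.162, 1.575, -0.167]
force: [-13.0, 3.0, 5.5]
opening: 0.45
```

```bash
python3 look.py 14
```

```text
{'time': np.float64(13.45), 'tool_pos': array([0.4651, 0.0939, 0.0795]), 'force': array([-13.0222,   3.0411,   5.5268]), 'moment': array([ 1.1268,  3.5591, -0.3212]), 'opening': np.float64(0.4503), 'qpos': array([ 0.5403,  0.3029, -0.5345, -0.0051, -0.7435, -2.3166])}
yaw y 78.00923779620861 toolx [-0.0103 -0.0021 -0.9999]
```

>>> step_arm --deltas "3 -0.01 0 0 -2; 3 -0.02 0 0 -4; 3 -0.03 0 0 -6; 3 -0.04 0 0 -8"

```text
time: 13.85
tool_pos: [0.4652, 0.094, 0.0799]
tool_rot: [0.053, 1.58, -0.057]
force: [-13.8, 3.6, 5.8]
opening: 0.447
```

```bash
python3 look.py 15
```

```text
{'time': np.float64(13.85), 'tool_pos': array([0.4652, 0.094 , 0.0799]), 'force': array([-13.8024,   3.5939,   5.7898]), 'moment': array([ 1.0756,  3.6257, -0.3085]), 'opening': np.float64(0.4467), 'qpos': array([ 0.5404,  0.3023, -0.5339, -0.0051, -0.7445, -2.177 ])}
yaw y 86.01280773135906 toolx [-0.0103 -0.0021 -0.9999]
```

>>> step_arm --deltas "3 -0.01 -0.002 -0.03 -2; 3 -0.02 -0.004 -0.04 -4; 3 -0.03 -0.004 -0.04 -6; 3 -0.04 -0.004 -0.04 -8"

```text
time: 14.25
tool_pos: [0.4651, 0.0941, 0.0803]
tool_rot: [-0.056, 1.58, 0.054]
force: [-12.2, 2.8, 5.5]
opening: 0.446
```

```bash
python3 look.py 16
```

```text
{'time': np.float64(14.25), 'tool_pos': array([0.4651, 0.0941, 0.0803]), 'force': array([-12.2283,   2.7806,   5.4787]), 'moment': array([ 1.0622,  3.428 , -0.3521]), 'opening': np.float64(0.4455), 'qpos': array([ 0.5408,  0.3013, -0.5342, -0.0048, -0.7446, -2.0378])}
yaw y 94.02006883601982 toolx [-0.0096 -0.0019 -1.    ]
```

>>> step_arm --deltas "3 -0.01 0 0 -2; 3 -0.02 0 0 -4"

```text
time: 14.45
tool_pos: [0.4651, 0.0941, 0.0805]
tool_rot: [-0.111, 1.578, 0.109]
force: [-12.6, 3.8, 5.5]
opening: 0.443
```

>>> step_arm --deltas "3 -0.01 0 0 -2; 3 -0.02 0 0 -4"

```text
time: 14.65
tool_pos: [0.4651, 0.0942, 0.0807]
tool_rot: [-0.166, 1.574, 0.164]
force: [-12.2, 3.5, 6.0]
opening: 0.45
```

```bash
python3 look.py 17
```

```text
{'time': np.float64(14.65), 'tool_pos': array([0.4651, 0.0942, 0.0807]), 'force': array([-12.2159,   3.5201,   6.0084]), 'moment': array([ 1.0626,  3.4333, -0.3194]), 'opening': np.float64(0.4499), 'qpos': array([ 0.5409,  0.3007, -0.5337, -0.0049, -0.7457, -1.8982])}
yaw y 102.02225484674652 toolx [-0.0096 -0.0019 -1.    ]
```

>>> step_arm --deltas "3 -0.01 0 0 -2; 3 -0.02 0 0 -4"

```text
time: 14.85
tool_pos: [0.4651, 0.0942, 0.0809]
tool_rot: [-0.22, 1.569, 0.219]
force: [-12.4, 3.2, 5.0]
opening: 0.45
```

```bash
python3 look.py 18
```

```text
{'time': np.float64(14.85), 'tool_pos': array([0.4651, 0.0942, 0.0809]), 'force': array([-12.4154,   3.2472,   4.9728]), 'moment': array([ 1.139 ,  3.3874, -0.3939]), 'opening': np.float64(0.4497), 'qpos': array([ 0.5409,  0.3004, -0.5334, -0.0051, -0.7461, -1.8285])}
yaw y 106.01241836125803 toolx [-0.0096 -0.0018 -1.    ]
```

>>> step_arm --deltas "3 -0.01 0 0 -2; 3 -0.02 0 0 -4"

```text
time: 15.05
tool_pos: [0.4651, 0.0942, 0.081]
tool_rot: [-0.274, 1.563, 0.274]
force: [-13.3, 3.6, 4.0]
opening: 0.451
```

```bash
python3 look.py 19
```

```text
{'time': np.float64(15.05), 'tool_pos': array([0.4651, 0.0942, 0.081 ]), 'force': array([-13.336 ,   3.6302,   3.9991]), 'moment': array([ 1.2081,  3.3905, -0.375 ]), 'opening': np.float64(0.4508), 'qpos': array([ 0.5409,  0.3002, -0.5333, -0.0051, -0.7465, -1.7587])}
yaw y 110.00764351577274 toolx [-0.0097 -0.0017 -1.    ]
```

>>> step_arm --deltas "3 -0.005 0 0 -1.5; 3 -0.01 0 0 -3"

```text
time: 15.25
tool_pos: [0.4651, 0.0942, 0.0811]
tool_rot: [-0.315, 1.558, 0.315]
force: [-12.9, 3.9, 4.5]
opening: 0.449
```

```bash
python3 look.py 20
```

```text
{'time': np.float64(15.25), 'tool_pos': array([0.4651, 0.0942, 0.0811]), 'force': array([-12.8817,   3.9016,   4.51  ]), 'moment': array([ 1.2034,  3.3603, -0.4002]), 'opening': np.float64(0.4494), 'qpos': array([ 0.5409,  0.3001, -0.5332, -0.0052, -0.7468, -1.7067])}
yaw y 112.98585006630805 toolx [-0.0098 -0.0018 -1.    ]
```

>>> step_arm --deltas "3 -0.005 0 0 -1.5; 3 -0.01 0 0 -3"

```text
time: 15.45
tool_pos: [0.465, 0.0942, 0.0812]
tool_rot: [-0.356, 1.551, 0.356]
force: [-13.5, 4.6, 5.1]
opening: 0.45
```

```bash
python3 look.py 21
```

```text
{'time': np.float64(15.45), 'tool_pos': array([0.465 , 0.0942, 0.0812]), 'force': array([-13.5111,   4.6483,   5.1496]), 'moment': array([ 1.2202,  3.3781, -0.4054]), 'opening': np.float64(0.45), 'qpos': array([ 0.541 ,  0.2999, -0.5331, -0.0053, -0.747 , -1.6545])}
yaw y 115.97872853809388 toolx [-0.0097 -0.0017 -1.    ]
```

>>> step_arm --deltas "3 -0.005 0 0 -1.5; 3 -0.01 0 0 -3"

```text
time: 15.65
tool_pos: [0.465, 0.0943, 0.0812]
tool_rot: [-0.396, 1.544, 0.398]
force: [-12.5, 4.4, 4.6]
opening: 0.446
```

```bash
python3 look.py 22
```

```text
{'time': np.float64(15.65), 'tool_pos': array([0.465 , 0.0943, 0.0812]), 'force': array([-12.4827,   4.4162,   4.6157]), 'moment': array([ 1.2065,  3.3238, -0.463 ]), 'opening': np.float64(0.4461), 'qpos': array([ 0.541 ,  0.2998, -0.533 , -0.0053, -0.7472, -1.6021])}
yaw y 118.9750273291549 toolx [-0.0098 -0.0016 -1.    ]
```

>>> step_arm --deltas "3 -0.005 0 0 -1; 3 -0.005 0 0 -2"

```text
time: 15.85
tool_pos: [0.465, 0.0943, 0.0813]
tool_rot: [-0.423, 1.539, 0.425]
force: [-13.7, 4.4, 4.7]
opening: 0.45
```

```bash
python3 look.py 23
```

```text
{'time': np.float64(15.85), 'tool_pos': array([0.465 , 0.0943, 0.0813]), 'force': array([-13.7476,   4.3664,   4.7086]), 'moment': array([ 1.2568,  3.4115, -0.4769]), 'opening': np.float64(0.4496), 'qpos': array([ 0.541 ,  0.2997, -0.5329, -0.0054, -0.7474, -1.5676])}
yaw y 120.94975160472231 toolx [-0.0098 -0.0016 -1.    ]
```

>>> step_arm --deltas "3 -0.005 0 0 -1; 3 -0.005 0 0 -2"

```text
time: 16.05
tool_pos: [0.465, 0.0943, 0.0813]
tool_rot: [-0.45, 1.533, 0.452]
force: [-13.2, 4.9, 4.8]
opening: 0.446
```

```bash
python3 look.py 24
```

```text
{'time': np.float64(16.05), 'tool_pos': array([0.465 , 0.0943, 0.0813]), 'force': array([-13.1629,   4.9412,   4.8469]), 'moment': array([ 1.2668,  3.3619, -0.4681]), 'opening': np.float64(0.4465), 'qpos': array([ 0.541 ,  0.2996, -0.5329, -0.0054, -0.7475, -1.5328])}
yaw y 122.94527427170482 toolx [-0.0098 -0.0016 -1.    ]
```

>>> step_arm --deltas "3 -0.005 0 0 -1.5; 3 -0.005 0 0 -3"

```text
time: 16.25
tool_pos: [0.465, 0.0943, 0.0814]
tool_rot: [-0.491, 1.524, 0.493]
force: [-13.7, 4.9, 4.1]
opening: 0.449
```

```bash
python3 look.py 25
```

```text
{'time': np.float64(16.25), 'tool_pos': array([0.465 , 0.0943, 0.0814]), 'force': array([-13.7462,   4.9499,   4.0837]), 'moment': array([ 1.2915,  3.4926, -0.4594]), 'opening': np.float64(0.4491), 'qpos': array([ 0.5411,  0.2996, -0.5328, -0.0055, -0.7476, -1.4801])}
yaw y 125.96411218873766 toolx [-0.0098 -0.0016 -1.    ]
```

>>> step_arm --deltas "3 0 0 0 0; 3 0 0 0 0; 3 0 0 0 -1; 3 -0.005 0 0 -2" --newtons 58

```text
time: 16.65
tool_pos: [0.4649, 0.0943, 0.0814]
tool_rot: [-0.518, 1.518, 0.52]
force: [-13.3, 3.9, 5.3]
opening: 0.446
```

```bash
python3 look.py 26; python3 -c "
from h import *
print([np.round(manip.get_state()['moment'][2],4) for _ in range(6)])"
```

```text
{'time': np.float64(16.65), 'tool_pos': array([0.4649, 0.0943, 0.0814]), 'force': array([-13.3094,   3.9365,   5.3297]), 'moment': array([ 1.3182,  3.5036, -0.4855]), 'opening': np.float64(0.4462), 'qpos': array([ 0.5411,  0.2994, -0.5328, -0.0055, -0.7478, -1.4456])}
yaw y 127.94283936078419 toolx [-0.0099 -0.0016 -0.9999]
[np.float64(-0.4855), np.float64(-0.4855), np.float64(-0.4855), np.float64(-0.4855), np.float64(-0.4855), np.float64(-0.4855)]
```

>>> step_arm --deltas "3 0 0 0 -1; 3 -0.005 0 0 -2"

```text
time: 16.85
tool_pos: [0.4649, 0.0943, 0.0815]
tool_rot: [-0.545, 1.511, 0.548]
force: [-13.2, 4.9, 4.8]
opening: 0.446
```

```bash
python3 look.py 27 scene wrist
```

```text
{'time': np.float64(16.85), 'tool_pos': array([0.4649, 0.0943, 0.0815]), 'force': array([-13.1517,   4.9361,   4.8079]), 'moment': array([ 1.2988,  3.4263, -0.5144]), 'opening': np.float64(0.446), 'qpos': array([ 0.5411,  0.2993, -0.5328, -0.0056, -0.7479, -1.4107])}
yaw y 129.9354814840745 toolx [-0.0099 -0.0015 -0.9999]
```

>>> step_arm --deltas "3 0 0 0 0; 3 0 0 0 0"

```text
time: 17.15
tool_pos: [0.4649, 0.0943, 0.0815]
tool_rot: [-0.544, 1.511, 0.547]
force: [-13.5, 4.4, 5.3]
opening: 0.444
```

```bash
python3 look.py 28; python3 - <<'E'
from ov import ov
ov("scene","27",.558,.0983,.053,-.093,-.004,(225,160,355,290),4.6,"pics/o27.png")
E
```

```text
{'time': np.float64(17.15), 'tool_pos': array([0.4649, 0.0943, 0.0815]), 'force': array([-13.5069,   4.3821,   5.2536]), 'moment': array([ 1.2924,  3.4316, -0.3582]), 'opening': np.float64(0.4444), 'qpos': array([ 0.5411,  0.2993, -0.5328, -0.0054, -0.748 , -1.4111])}
yaw y 129.921726928515 toolx [-0.0099 -0.0016 -0.9999]
```

View pics/o27.png

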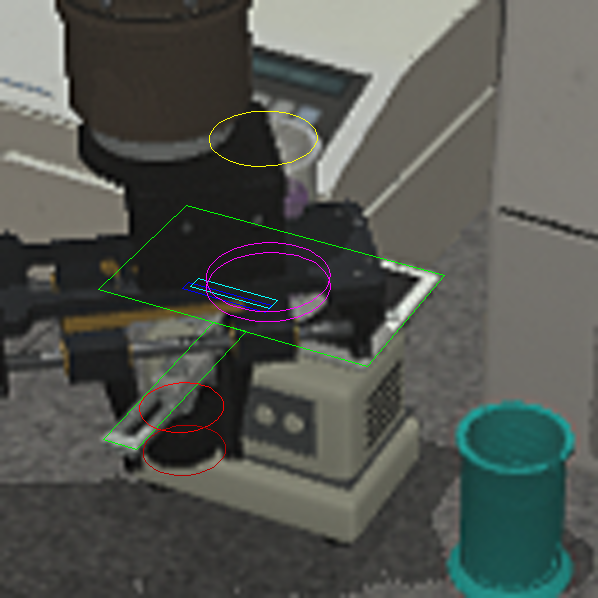

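View pics/wrist27.png

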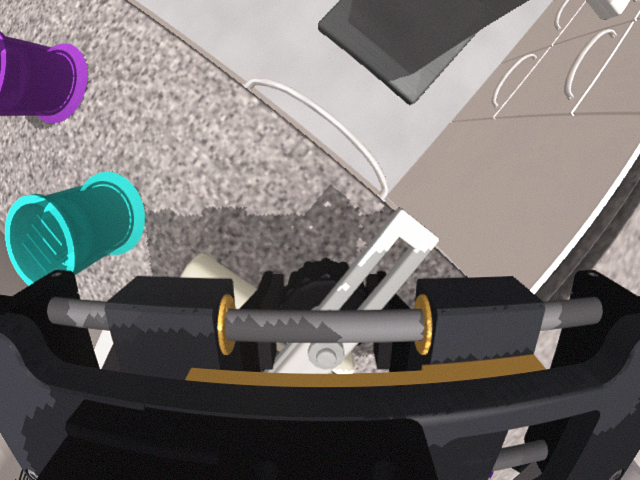

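>>> step_arm --deltas "3 0 0.06 -0.08 0; 3 0 0.12 -0.16 0; 3 0 0.18 -0.24 0; 3 0 0.18 -0.24 0"

```text
time: 17.55
tool_pos: [0.4648, 0.0943, 0.0816]
tool_rot: [-0.546, 1.505, 0.547]
force: [-4.8, 0.9, -5.9]
opening: 0.447
```

```bash
python3 look.py 29
```

```text
{'time': np.float64(17.55), 'tool_pos': array([0.4648, 0.0943, 0.0816]), 'force': array([-4.7545,  0.9204, -5.8697]), 'moment': array([ 0.3494,  1.2195, -0.4253]), 'opening': np.float64(0.4469), 'qpos': array([ 0.5428,  0.2964, -0.5382, -0.0023, -0.7403, -1.4138])}
yaw y 130.00209109696678 toolx [-4.2e-03 -8.0e-04 -1.0e+00]
```

>>> step_arm --deltas "3 0.05 0.05 -0.06 0; 3 0.1 0.09 -0.12 0; 3 0.1 0.09 -0.12 0"

```text
time: 17.85
tool_pos: [0.4648, 0.0943, 0.0816]
tool_rot: [-0.548, 1.502, 0.548]
force: [-3.4, -1.6, -8.2]
opening: 0.448
```

```bash
python3 look.py 30
```

```text
{'time': np.float64(17.85), 'tool_pos': array([0.4648, 0.0943, 0.0816]), 'force': array([-3.3732, -1.5639, -8.164 ]), 'moment': array([-0.2908,  0.6226, -0.4546]), 'opening': np.float64(0.4475), 'qpos': array([ 5.4380e-01,  2.9500e-01, -5.4110e-01, -2.0000e-04, -7.3600e-01,
       -1.4147e+00])}
yaw y 130.09005008166082 toolx [-1.1e-03 -5.0e-04 -1.0e+00]
```

>>> step_arm --deltas "4.6 0 0 0 0; 5.2 0 0 0 0; 5.8 0 0 0 0; 6.2 0 0 0 0; 6.5 0 0 0 0; 6.5 0 0 0 0; 6.5 0 0 0 0"

```text
time: 18.55
tool_pos: [0.4661, 0.0951, 0.0826]
tool_rot: [-0.548, 1.498, 0.548]
force: [-0.7, -0.2, 0.6]
opening: 0.743
```

```bash
python3 look.py 31 scene wrist
```

```text
{'time': np.float64(18.55), 'tool_pos': array([0.4661, 0.0951, 0.0826]), 'force': array([-0.6616, -0.2167,  0.6141]), 'moment': array([ 0.08  ,  0.1003, -0.0361]), 'opening': np.float64(0.7426), 'qpos': array([ 5.4410e-01,  2.9410e-01, -5.3930e-01,  6.0000e-04, -7.3540e-01,
       -1.4144e+00])}
yaw y 130.16319624617984 toolx [ 1.9e-03  7.0e-04 -1.0e+00]
```

View pics/wrist31.png

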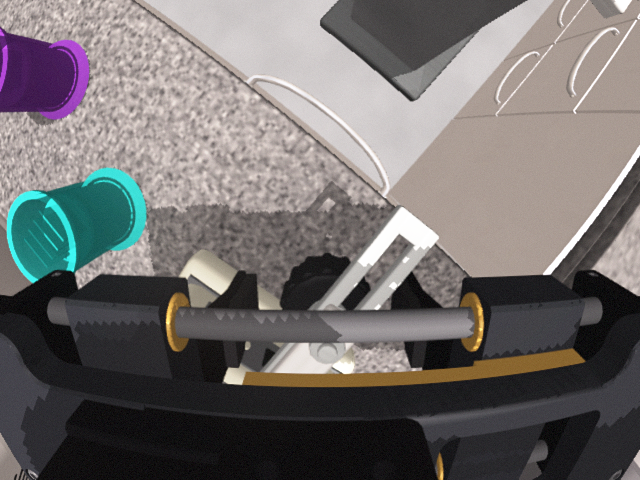

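>>> step_arm --deltas "6.5 0 0.15 -0.2 0; 6.5 0 0.3 -0.4 0; 6.5 -1.5 0.3 -0.4 0; 6.5 -3 0.3 -0.4 0; 6.5 -5 0.3 -0.4 0; 6.5 -8 0.3 -0.4 0; 6.5 -12 0.3 -0.4 0; 6.5 -16 0.3 -0.4 0; 6.5 -20 0.3 -0.4 0; 6.5 -22 0.3 -0.4 0; 6.5 -22 0.3 -0.4 0"

```text
time: 19.75
tool_pos: [0.4618, 0.0951, 0.3059]
tool_rot: [-0.547, 1.492, 0.548]
force: [-0.2, 0.1, -0.5]
opening: 0.748
```

>>> step_arm --deltas "6.5 0 2 -3 0; 6.5 0 5 -6 0; 6.5 0 7 -9 0; 6.5 0 7 -9 0"

```text
time: 20.15
tool_pos: [0.3427, 0.0887, 0.3014]
tool_rot: [-0.549, 1.501, 0.551]
force: [1.1, 0.3, 0.6]
opening: 0.748
```

```bash
python3 look.py 32 scene top wrist; python3 - <<'E'
from ov import ov
import cv2
ov("scene","32",.558,.0983,.053,-.0935,-.0055,(235,170,355,290),5,"pics/o32.png")
ov("top","32",.558,.0983,.053,-.0935,-.0055,(215,195,315,300),5.7,"pics/t32.png")
E
```

```text
{'time': np.float64(20.15), 'tool_pos': array([0.3427, 0.0887, 0.3014]), 'force': array([1.1481, 0.294 , 0.5917]), 'moment': array([ 0.091 , -0.1545,  0.0284]), 'opening': np.float64(0.7479), 'qpos': array([ 7.2040e-01, -1.6180e-01, -4.2570e-01, -1.3000e-03, -1.3070e+00,
       -1.5884e+00])}
yaw y 130.25170361131023 toolx [-9.e-04  8.e-04 -1.e+00]
```

View pics/o32.png

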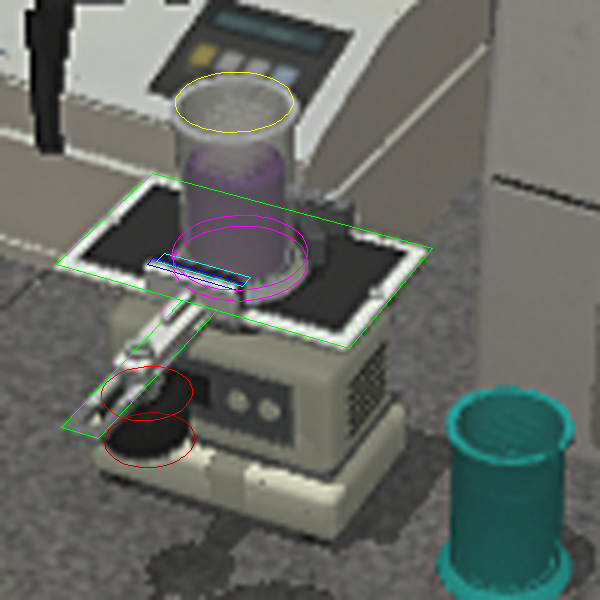

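View pics/t32.png

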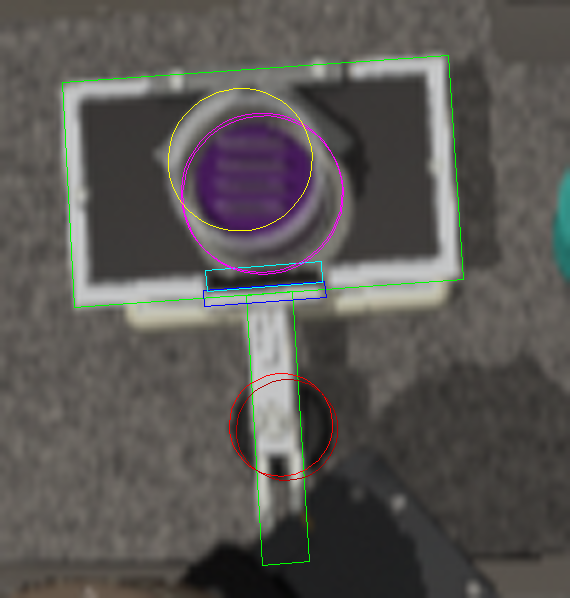

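View pics/wrist32.png

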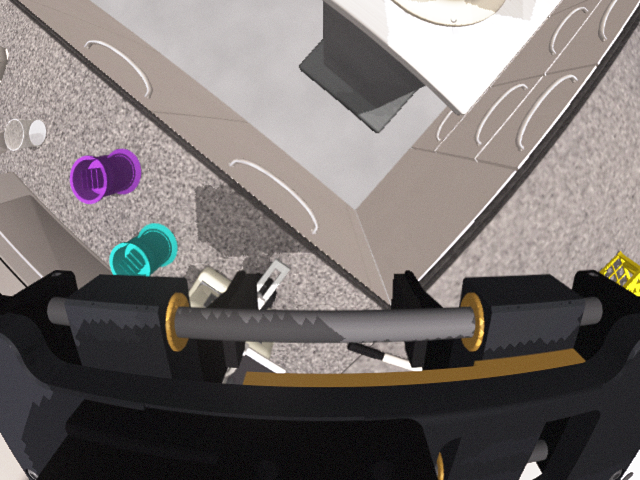

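```bash
python3 -c "
from cell import manip
print(manip.get_state()['time']); print(manip.job_done())"
```

```text
20.3
the job is handed in; nothing more can be done
None
```

The jar is clamped in the V stop and the jaw is locked. I handed the job in at 20.3 s of the 64 s allowed.

- **Pressing the jar home:** I gripped the knob under the rail and slid the jaw about 26 mm. I stopped at roughly 13 N at the wrist, which I put at about 2 mm of cushion give, or about 1.5 mm once the usual half millimetre is lost on release. The give comes from the force readings. The arm and fingers flexed too much for position to confirm it; travel after contact read about 2.6 mm including that flex.
- **Tightening:** With that push held, I turned the knob about 72° counter-clockwise. The torque rose from about 0.32 N m loose to about 0.51 N m, so roughly 0.19 over loose. The readings were noisy by about 0.02, and they stayed flat at 0.46–0.48 for a few degrees. I raised the grip to 58 N in case the fingers were slipping, and the torque then rose again.
- **Letting go:** I eased the push off before opening the fingers, and the knob's position moved by no more than 0.2 mm, so the lock held.

In the last pictures the jar stands upright with its foot against the cushion and in the V, and the turquoise and purple jars are where they were. The bottles and timer were not visible in those last views; I passed nowhere near them while clamping. The arm was clear of everything when I handed in.

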